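# Open the combination-locked medicine box

## Task

Open the medicine lock box on the counter: turn its left dial to 4 and its right dial to 1, draw the sliding bolt all the way back from the lid, then raise the lid until it stands about upright and stays open. Leave the dials on the code, the bolt drawn, and everything else on the counter where it is.

Things in the scene. Friction and masses are not known exactly. Their poses are not given: they have to be found in the camera images.
- lockbox: Medicine lock box fixed to the counter, 290 (x) by 300 mm (y). Origin on the counter; x points away from the robot's side, y left, z up. Near part (x -170 to -40 mm): grey console, top 86 mm high, with a dial on the left, a sliding bolt in the middle, a dial on the right. Far part (x -40 to 120 mm): white box with a lid, lid top 105 mm high.
- dial_left (a joint): Left dial (+y side), turns about the vertical. Rad: 0 = pointer end (white line) at the printed 0, growing clockwise seen from above; numerals 0 to 5 every 30 degrees (0.5236 rad) in an arc on the lid's side, left to right: number n is n x 0.5236. No clicks; stays where left (friction 0.06 N m); stops just beyond 0 and 5.
- dial_left_grip (a point): Centre of the left dial's raised grip bar, on the dial's axis, 119 mm above the counter. x axis along the bar to the pointer end (75 degrees left of the box's x axis at value 0), z up. Bar 60 mm long, 14 mm thick, top 133 mm above the counter; the black disc under it is 64 mm across, disc top 98 mm.
- dial_right (a joint): Right dial (towards -y), same size, numbering and sense as the left one; value in rad, number n is n x 0.5236.
- dial_right_grip (a point): Centre of the right dial's grip bar, same sizes, heights and axes as the left one.
- bolt (a joint): Sliding steel bolt between the dials. Value in m: 0 shut (tongue over the lid's lip holds the lid down), growing along the box's -x, away from the lid, to 0.030 fully drawn. Blocked (3 mm play) until both dials are within about 7 degrees of their code numbers; drawn, it holds the dials there. About 3 N moves it; stays where left.
- bolt_grip (a point): Centre of the bolt's upright steel finger plate: 60 mm wide (box y), 12 mm thick (box x), its top 144 mm above the counter and its clear faces down to 106 mm; this point is 129 mm above the counter. Axes as the box.
- lid (a joint): Hinged lid; value in rad, 0 shut, growing as its near edge swings up and away from the robot's side, 1.57 upright, stop at 1.75. A stiff hinge: it stays where left; about 6 N at the handle lifts it.
- lid_handle (a point): Middle of the lid's handle: a round steel bar 14 mm thick, 100 mm long along the box's y, its axis 55 mm above the lid's top, 160 mm above the counter when shut, 155 mm from the hinge line horizontally and 65 mm above it. Turns with the lid, so it is on the far face when the lid is up.
- lid_hinge (a point): Middle of the lid's hinge line (along the box's y), at the far edge of the box, 95 mm above the counter.
- cup: Bystander, loose, to be left alone: steel toddler cup, 72 mm across, 75 mm tall. Origin: centre of its underside.
- spoon: Bystander, loose, to be left alone: orange silicone spoon, 150 mm long. Origin: centre of its underside.
- mug: Bystander, loose, to be left alone: white mug, 80 mm across, 90 mm tall. Origin: centre of its underside.
- bowl: Bystander, loose, to be left alone: blue bowl, 130 mm across, 50 mm tall. Origin: centre of its underside.
- jar: Bystander, loose, to be left alone: glass jar, 70 mm across, 110 mm tall. Origin: centre of its underside.
- ramekin: Bystander, loose, to be left alone: low white ramekin, 70 mm across, 40 mm tall. Origin: centre of its underside.

How it is judged:
By the outcome, as a careful person would: the job done as asked, in the order asked, and still so for the second after the job is handed in, with the robot touching nothing.
It also fails if it takes over 61 s, if anything falls off the work surface, if the arm or the gripper's body presses on something with over 40 N, if the wrist force passes 120 N, or if a joint passes its speed limit or range.

## Robot

A 6-joint arm with a two-finger parallel gripper is mounted at the origin on the work surface. World frame = base frame: x ahead of the robot, y to its left, z up, the work surface at z = 0. Lengths are in m, angles in rad, forces in N, time in s.
With the tool pointing down it reaches from about 0.425 to 0.925 m from the base axis. Payload 12.5 kg.
Tool frame: the origin (TCP) lies at the very end of the fingers, on their centre line; the grasp point (between the pads) lies 19 mm behind it; z points along the fingers, y is the line along which they close (so a half turn about z gives the same grasp; the last joint's range is limited). The gripper opens to 85 mm and grips with 20 to 120 N. Pads are 22 mm wide; open, the fingers measure 114 mm over their backs; the gripper's body (76 mm by 85 mm) begins 54 mm behind the grasp point. The pads swing forward as they close: fully open they stand 13 mm farther back than shut.
Start: joints at [1.042, 0.491, 1.559, -0, 1.092, -0.106], TCP at [0.256, 0.57, 0.231] pointing down, gripper open.
Joint ranges: [-3.1, 3.1], [-0.84, 2.19], [0.05, 2.79], [-1.13, 4.28], [0.06, 2.93], [-2.69, 2.69]. Speed limits (rad/s): [2.22, 2.22, 2.79, 3.14, 3.14, 3.14].

## Interface

Orientations are given as a unit quaternion [x, y, z, w].
In Python, from plant import manip gives the robot as it stands.
- The arm moves only by the tool servo_tool, never from a script. Its argument "motion" is a list of rows, each an object of numbers: "tx", "ty", "tz": the shift along the tool's x, y, z in cm; "roll": the turn about the tool's z in degrees; "gripper": the closure, from 0 (fully open) to 1 (shut). A call has 1 to 12 rows; each row is the pose to reach, as a shift and turn from the pose commanded when the call began, along the tool's axes at that moment; what a row does not reach only later rows make up. A row lasts 1/8 s, in which the tool goes at most 62.5 mm and 10.7 degrees, less where a joint would pass 70% of its speed; a pose out of reach is approached as far as the arm can. A call with a gripper value outside its range is refused whole. The fingers move at their own pace and stop on an object; "newtons" is the grip in N (left out, the last holds). Time passes only in rows, so rows that repeat a pose let the fingers close. It gives the time, the measured TCP pose, the force, the opening and the grip force at its end, in the units of the state.
- manip.read_state(): the state, without advancing time (a new reading comes with each control period).
- manip.snapshot(name): name is "scene" or "top" or "wrist"; returns a dict with "img" (420x560x3 uint8, red, green, blue), "range_z" (420x560 float32, m along the optical axis (not along the pixel's ray), 0 where there is no reading), "fx", "fy", "cx", "cy" (pixels), "rvec" (rotation vector, rad) and "tvec" (3), from world to camera coordinates, as OpenCV has them; the wrist camera has in their place "tool_from_camera" (4x4, takes a point from camera to tool coordinates, whose origin is the TCP and whose axes are the flange's). Camera axes: x right, y down, z forward; pixel columns grow to the right and rows downward; lengths in m; the calibration is good to about 2 mm. A picture is of the moment at which its call begins: read the wrist's pose just before it.
- manip.sign_off(): hands the job in; it is judged then, once.
The state is a dict: "t": time; "q": joint angles; "qvel": joint speeds; "joint_torque": joint torques, N m; "ee_pos": TCP position; "eef_rot": TCP orientation; "contact_force": force on the tool from outside, world axes, zero at the start; "moment": the same for the moment, N m; "grip_width": finger opening in m; "gripper_force": force on a finger pad.
Only numpy, scipy, OpenCV 4.12 (cv2) and the standard library are available. Lean on these libraries where they do the work, as an engineer would, in place of code of your own. Each camera call takes 0.05 s, during which the arm holds its last target. There are 200 camera calls.

## Working session

There is one attempt and no reset: what is moved stays moved. The work goes in short steps, Python scripts to look and compute and a tool call to move; the robot and the scene stay as the last step left them, time stands still between calls to the robot, and variables do not carry over. Pictures are saved under pics/ and viewed, at most 10 in all, crops included, and the job is handed in when it is done.

Besides the shell and the picture viewer there is one more tool, called after "Request:" in YAML: its name, and indented under it one key for each argument. servo_tool: Moves the arm, as the interface text tells. Its arguments: {"type":"object","properties":{"motion":{"type":"array","items":{"type":"object","properties":{"tx":{"type":"number"},"ty":{"type":"number"},"tz":{"type":"number"},"roll":{"type":"number"},"gripper":{"type":"number"}}}},"newtons":{"type":"number"}},"required":["motion"]}

```bash
mkdir -p pics; cat > h.py <<'E'
import numpy as np, cv2
from plant import manip
def snap(n):
    s=manip.snapshot(n); return s
def cam(s):
    R=cv2.Rodrigues(np.array(s["rvec"],float))[0]; t=np.array(s["tvec"],float).ravel(); return R,t
def cloud(s):
    R,t=cam(s); z=s["range_z"].astype(float); v,u=np.indices(z.shape)
    P=np.stack([(u-s["cx"])/s["fx"]*z,(v-s["cy"])/s["fy"]*z,z],-1)
    W=(P-t)@R; W[z==0]=np.nan; return W
def onplane(s,u,v,h):
    R,t=cam(s); C=-R.T@t; d=R.T@np.array([(u-s["cx"])/s["fx"],(v-s["cy"])/s["fy"],1]); return C+d*(h-C[2])/d[2]
E
python3 - <<'E'
from h import *
import pickle
for n in("top","scene"):
    s=snap(n); cv2.imwrite(f"pics/{n}1.png",s["img"][...,::-1]); pickle.dump(s,open(n+".pkl","wb"))
    R,t=cam(s); print(n,-R.T@t)
print(manip.read_state())
E
```

```text
top [0.34664455 0.02252232 1.39930012]
scene [1.09130804 0.2036731  1.04900373]
{'t': 0.1, 'q': array([ 1.04242427e+00,  4.91509605e-01,  1.55942066e+00,  1.46061910e-06,
        1.09170621e+00, -1.05610511e-01]), 'qvel': array([ 0.00053639, -0.00029524, -0.00281461,  0.00047226, -0.00037914,
       -0.00039245]), 'joint_torque': array([ 3.94900402e-03, -6.19444299e+01, -2.62028164e+01, -3.89439026e-05,
        2.81810520e-03, -4.26685085e-05]), 'ee_pos': array([0.25630127, 0.56979473, 0.23076869]), 'eef_rot': array([ 2.09810441e-01,  9.77741943e-01, -4.95707801e-04, -1.63300609e-04]), 'contact_force': array([ 0.82527254,  0.05835598, -0.64328259]), 'moment': array([-0.00446674,  0.01099837, -0.03054201]), 'gripper_force': 0.0, 'grip_width': 0.08534955275682789}
```

View pics/top1.png

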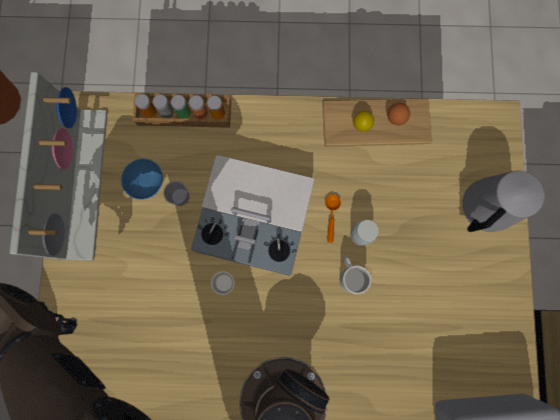

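View pics/scene1.png

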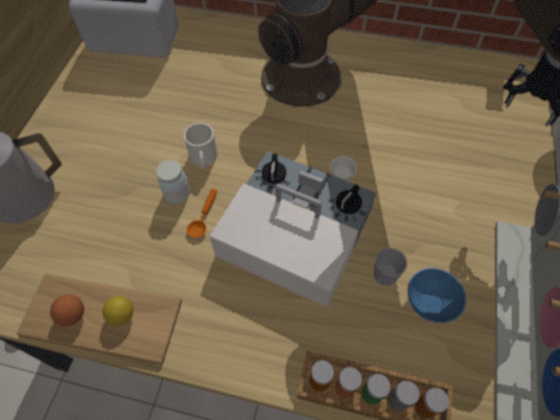

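```bash
python3 - <<'E'
from h import *
import pickle
s=pickle.load(open("top.pkl","rb")); W=cloud(s); z=W[...,2]
roi=np.zeros(z.shape,bool); roi[145:285,185:320]=1
def mask(a,b):
    m=((z>a)&(z<b)&roi).astype(np.uint8); n,l,st,c=cv2.connectedComponentsWithStats(m)
    return l==1+np.argmax(st[1:,4])
for nm,a,b in(("lid",.098,.112),("all",.075,.2),("cons",.08,.092)):
    m=mask(a,b); r=cv2.minAreaRect(W[m][:,:2].astype(np.float32)*1000); print(nm,m.sum(),r,np.median(z[m])); print(cv2.boxPoints(r))
m=(z>.115)&roi
n,l,st,c=cv2.connectedComponentsWithStats(m.astype(np.uint8))
for i in range(1,n):
    if st[i,4]>8:
        p=W[l==i]; r=cv2.minAreaRect(p[:,:2].astype(np.float32)*1000); print(st[i,4],c[i],p.mean(0),np.median(p[:,2]),p[:,2].max(),r)
im=s["img"][195:285,185:315,::-1]; im=cv2.convertScaleAbs(im,alpha=1.6)
cv2.imwrite("pics/c1.png",cv2.resize(im,None,fx=6,fy=6,interpolation=cv2.INTER_CUBIC))
E
```

```text
lid 5250 ((605.2936401367188, 86.77494049072266), (300.5875244140625, 163.06265258789062), 77.33197784423828) 0.1050892042911602
[[492.78732  -41.980278]
 [651.8806   -77.7402  ]
 [717.7999   215.53015 ]
 [558.70667  251.29007 ]]
all 10175 ((543.535888671875, 100.65609741210938), (300.5874938964844, 291.3131103515625), 77.33219909667969) 0.10288699997187221
[[368.46582  -14.037003]
 [652.68774  -77.92137 ]
 [718.60596  215.3492  ]
 [434.38403  279.23358 ]]
cons 3086 ((464.6341552734375, 118.024658203125), (299.7043151855469, 129.8131103515625), 77.43718719482422) 0.08590054523651389
[[368.6873   -14.121948]
 [495.3924   -42.357574]
 [560.58105  250.17126 ]
 [433.87592  278.4069  ]]
219 [250.17351598 213.78082192] [0.53150995 0.10181954 0.1629847 ] 0.16510166639801332 0.17200532592344356 ((532.9950561523438, 102.36688995361328), (113.18651580810547, 14.772253036499023), 77.42449951171875)
124 [209.82258065 232.40322581] [0.48087347 0.2156252  0.13070288] 0.13190324161321687 0.1385067205157923 ((481.9371643066406, 216.6082305908203), (14.564817428588867, 58.64598846435547), 63.539215087890625)
106 [244.25471698 238.96226415] [0.46355431 0.11736623 0.14139132] 0.14327060214972245 0.14989873335477313 ((464.40618896484375, 117.99593353271484), (59.62123107910156, 11.866500854492188), 77.17693328857422)
109 [278.37614679 249.42201835] [0.43731141 0.02180351 0.13266053] 0.13280212398455762 0.13934676024273812 ((437.4347229003906, 21.607398986816406), (58.94017028808594, 13.952154159545898), 7.6291890144348145)
```

View pics/c1.png

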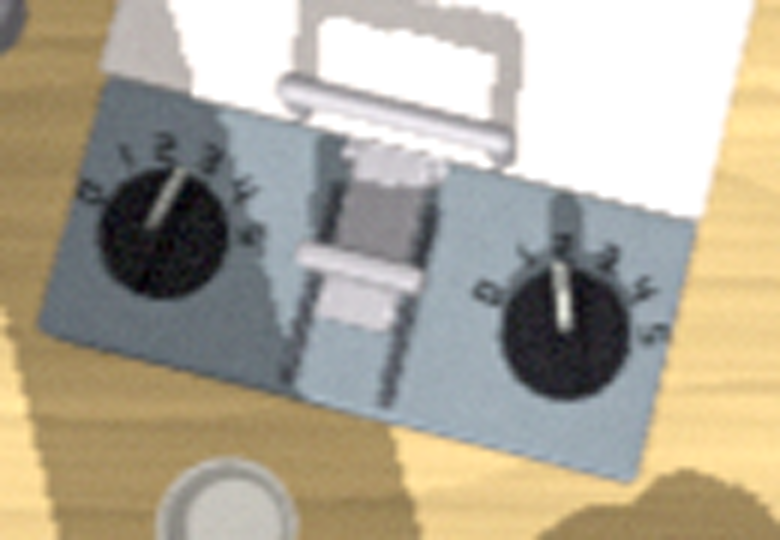

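The pictures show the left dial near 3, the right one near 2, and the box turned about -12.6°. The grip bars and bolt match their given sizes and heights. I'll go to the left dial.

```bash
cat >> h.py <<'E'
def go(x,y,z,head):
    "shift (cm) and roll (deg) to TCP x,y,z with tool y heading head (deg, mod 180)"
    from scipy.spatial.transform import Rotation as Ro
    st=manip.read_state(); R=Ro.from_quat(st["eef_rot"]).as_matrix()
    h=np.degrees(np.arctan2(R[1,1],R[0,1])); d=R.T@(np.array([x,y,z])-st["ee_pos"])*100
    r=(h-head+90)%180-90
    print("t%.2f h%.1f q6 %.2f w%.3f tx %.2f ty %.2f tz %.2f roll %.1f"%(st["t"],h,st["q"][5],st["grip_width"],*d,r),"F",st["contact_force"].round(1),"p",st["ee_pos"].round(4))
B=np.array([.5679,.0952]); ya=np.radians(-12.65); X=np.array([np.cos(ya),np.sin(ya)]); Y=np.array([-X[1],X[0]])
E
python3 -c "
from h import *
go(.482,.2166,.2,63.5)"
```

```text
t0.10 h65.8 q6 -0.11 w0.085 tx -35.07 ty -22.95 tz 3.10 roll 2.3 F [ 0.8  0.1 -0.6] p [0.2563 0.5698 0.2308]
```

Request:
servo_tool:
  motion:
    - {"tx": -35.1, "ty": -23, "tz": 0, "roll": 2.3, "gripper": 0}
    - {"tx": -35.1, "ty": -23, "tz": 0, "roll": 2.3, "gripper": 0}
    - {"tx": -35.1, "ty": -23, "tz": 0, "roll": 2.3, "gripper": 0}
    - {"tx": -35.1, "ty": -23, "tz": 0, "roll": 2.3, "gripper": 0}
    - {"tx": -35.1, "ty": -23, "tz": 0, "roll": 2.3, "gripper": 0.3}
    - {"tx": -35.1, "ty": -23, "tz": 3.1, "roll": 2.3, "gripper": 0.3}
    - {"tx": -35.1, "ty": -23, "tz": 3.1, "roll": 2.3, "gripper": 0.3}
    - {"tx": -35.1, "ty": -23, "tz": 3.1, "roll": 2.3, "gripper": 0.3}
    - {"tx": -35.1, "ty": -23, "tz": 3.1, "roll": 2.3, "gripper": 0.3}
    - {"tx": -35.1, "ty": -23, "tz": 3.1, "roll": 2.3, "gripper": 0.3}
  newtons: 40

```text
t: 1.35
ee_pos: [0.4817, 0.2172, 0.2006]
eef_rot: [0.229, 0.973, 0.0, 0.0]
contact_force: [-0.3, 1.0, 0.1]
grip_width: 0.0594
gripper_force: 0.0
```

```bash
python3 -c "
from h import *
go(.482,.2166,.104,63.5)
s=snap('wrist'); cv2.imwrite('pics/w1.png',s['img'][...,::-1])"
```

```text
t1.35 h63.6 q6 -0.81 w0.059 tx -0.05 ty -0.04 tz 9.66 roll 0.1 F [-0.3  1.   0.1] p [0.4817 0.2172 0.2006]
```

View pics/w1.png

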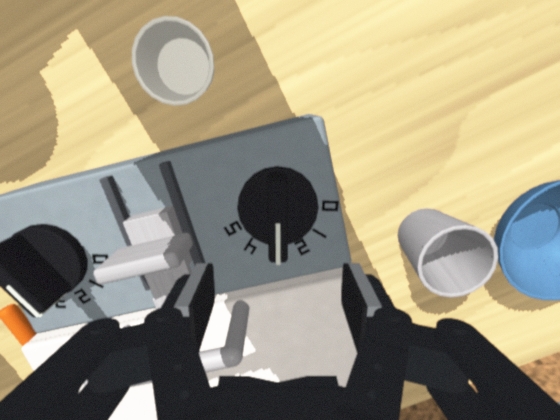

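The bar (column 278) lies centred between the fingers (213 to 343) and vertical in the picture, so the tool is aligned. I'll lower, grip and turn by +31°.

Request:
servo_tool:
  motion:
    - {"tz": 6, "gripper": 0.3}
    - {"tz": 9.6, "gripper": 0.3}
    - {"tz": 9.6, "gripper": 0.3}
    - {"tz": 9.6, "gripper": 1}
    - {"tz": 9.6, "gripper": 1}
    - {"tz": 9.6, "gripper": 1}
    - {"tz": 9.6, "gripper": 1}
    - {"tz": 9.6, "gripper": 1}
  newtons: 40

```text
validation failed for argument at $.mo...
```

```bash
python3 -c "
from h import *
go(.482,.2166,.104,32.35)"
```

```text
t1.40 h63.6 q6 -0.81 w0.060 tx -0.05 ty -0.05 tz 9.66 roll 31.2 F [0.2 0.8 0.8] p [0.4817 0.2172 0.2006]
```

The call was refused with a validation error, and nothing moved. My rows left out some fields, so I'll fill in all of them.

Request:
servo_tool:
  motion:
    - {"tx": 0, "ty": 0, "tz": 6, "roll": 0, "gripper": 0.3}
    - {"tx": 0, "ty": 0, "tz": 9.6, "roll": 0, "gripper": 0.3}
    - {"tx": 0, "ty": 0, "tz": 9.6, "roll": 0, "gripper": 0.3}
    - {"tx": 0, "ty": 0, "tz": 9.6, "roll": 0, "gripper": 0.95}
    - {"tx": 0, "ty": 0, "tz": 9.6, "roll": 0, "gripper": 0.95}
    - {"tx": 0, "ty": 0, "tz": 9.6, "roll": 0, "gripper": 0.95}
    - {"tx": 0, "ty": 0, "tz": 9.6, "roll": 0, "gripper": 0.95}
    - {"tx": 0, "ty": 0, "tz": 9.6, "roll": 0, "gripper": 0.95}
  newtons: 40

```text
t: 2.4
ee_pos: [0.4827, 0.2166, 0.1058]
eef_rot: [0.229, 0.973, 0.001, 0.001]
contact_force: [-1.1, 0.5, 7.7]
grip_width: 0.0137
gripper_force: 41.5
```

```bash
python3 -c "
from h import *
go(.482,.2166,.104,32.35)"
```

```text
t2.40 h63.5 q6 -0.81 w0.014 tx 0.07 ty -0.03 tz 0.18 roll 31.1 F [-1.1  0.5  7.7] p [0.4827 0.2166 0.1058]
```

Request:
servo_tool:
  motion:
    - {"tx": 0, "ty": 0, "tz": 0, "roll": 8, "gripper": 0.95}
    - {"tx": 0, "ty": 0, "tz": 0, "roll": 16, "gripper": 0.95}
    - {"tx": 0, "ty": 0, "tz": 0, "roll": 24, "gripper": 0.95}
    - {"tx": 0, "ty": 0, "tz": 0, "roll": 31.2, "gripper": 0.95}
    - {"tx": 0, "ty": 0, "tz": 0, "roll": 31.2, "gripper": 0.95}
    - {"tx": 0, "ty": 0, "tz": 0, "roll": 31.2, "gripper": 0.95}
    - {"tx": 0, "ty": 0, "tz": 0, "roll": 31.2, "gripper": 0.95}

```text
t: 3.28
ee_pos: [0.4818, 0.2156, 0.1058]
eef_rot: [0.483, 0.876, -0.0, 0.0]
contact_force: [-6.1, -6.6, 13.0]
grip_width: 0.013
gripper_force: 42.2
```

```bash
python3 -c "
from h import *
go(.482,.2166,.104,32.35)"
```

```text
t3.27 h32.3 q6 -0.27 w0.013 tx 0.07 ty 0.07 tz 0.18 roll -0.1 F [-6.1 -6.6 13. ] p [0.4818 0.2156 0.1058]
```

Request:
servo_tool:
  motion:
    - {"tx": 0, "ty": 0, "tz": 0, "roll": 0, "gripper": 0.3}
    - {"tx": 0, "ty": 0, "tz": 0, "roll": 0, "gripper": 0.3}
    - {"tx": 0, "ty": 0, "tz": 0, "roll": 0, "gripper": 0.3}
    - {"tx": 0, "ty": 0, "tz": -5, "roll": 0, "gripper": 0.3}
    - {"tx": 0, "ty": 0, "tz": -9.5, "roll": 0, "gripper": 0.3}
    - {"tx": 0, "ty": 0, "tz": -9.5, "roll": 0, "gripper": 0.3}
    - {"tx": 0, "ty": 0, "tz": -9.5, "roll": 0, "gripper": 0.3}

```text
t: 4.15
ee_pos: [0.4818, 0.2162, 0.1988]
eef_rot: [0.483, 0.876, -0.0, -0.0]
contact_force: [-0.6, -0.8, -0.2]
grip_width: 0.0597
gripper_force: 0.0
```

```bash
python3 -c "
from h import *
go(.4375,.0216,.2,97.6)"
```

```text
t4.15 h32.3 q6 -0.27 w0.060 tx -14.08 ty -14.14 tz -0.12 roll -65.3 F [-0.6 -0.8 -0.2] p [0.4818 0.2162 0.1988]
```

Roll is -65.3 + 180 = 114.7, which keeps the wrist well inside its range.

Request:
servo_tool:
  motion:
    - {"tx": -7, "ty": -7, "tz": -0.1, "roll": 30, "gripper": 0.3}
    - {"tx": -14.1, "ty": -14.1, "tz": -0.1, "roll": 60, "gripper": 0.3}
    - {"tx": -14.1, "ty": -14.1, "tz": -0.1, "roll": 90, "gripper": 0.3}
    - {"tx": -14.1, "ty": -14.1, "tz": -0.1, "roll": 114.7, "gripper": 0.3}
    - {"tx": -14.1, "ty": -14.1, "tz": -0.1, "roll": 114.7, "gripper": 0.3}
    - {"tx": -14.1, "ty": -14.1, "tz": -0.1, "roll": 114.7, "gripper": 0.3}
    - {"tx": -14.1, "ty": -14.1, "tz": -0.1, "roll": 114.7, "gripper": 0.3}
    - {"tx": -14.1, "ty": -14.1, "tz": -0.1, "roll": 114.7, "gripper": 0.3}
    - {"tx": -14.1, "ty": -14.1, "tz": -0.1, "roll": 114.7, "gripper": 0.3}
    - {"tx": -14.1, "ty": -14.1, "tz": -0.1, "roll": 114.7, "gripper": 0.3}
    - {"tx": -14.1, "ty": -14.1, "tz": -0.1, "roll": 114.7, "gripper": 0.3}
    - {"tx": -14.1, "ty": -14.1, "tz": -0.1, "roll": 114.7, "gripper": 0.3}

```text
t: 5.65
ee_pos: [0.4378, 0.0218, 0.1992]
eef_rot: [0.998, 0.067, -0.001, -0.0]
contact_force: [-0.1, -0.0, -0.0]
grip_width: 0.0601
gripper_force: 0.0
```

```bash
python3 -c "
from h import *
go(.4375,.0216,.104,97.6)"
```

```text
t5.65 h-82.4 q6 1.34 w0.060 tx -0.01 ty 0.02 tz 9.52 roll 0.0 F [-0.1 -0.  -0. ] p [0.4378 0.0218 0.1992]
```

Request:
servo_tool:
  motion:
    - {"tx": 0, "ty": 0, "tz": 5, "roll": 0, "gripper": 0.3}
    - {"tx": 0, "ty": 0, "tz": 9.4, "roll": 0, "gripper": 0.3}
    - {"tx": 0, "ty": 0, "tz": 9.4, "roll": 0, "gripper": 0.3}
    - {"tx": 0, "ty": 0, "tz": 9.4, "roll": 0, "gripper": 0.95}
    - {"tx": 0, "ty": 0, "tz": 9.4, "roll": 0, "gripper": 0.95}
    - {"tx": 0, "ty": 0, "tz": 9.4, "roll": 0, "gripper": 0.95}
    - {"tx": 0, "ty": 0, "tz": 9.4, "roll": 0, "gripper": 0.95}
    - {"tx": 0, "ty": 0, "tz": 9.4, "roll": 0, "gripper": 0.95}
  newtons: 40

```text
t: 6.65
ee_pos: [0.4387, 0.0226, 0.1078]
eef_rot: [0.998, 0.066, 0.001, -0.0]
contact_force: [-0.2, 12.1, 9.6]
grip_width: 0.0132
gripper_force: 40.8
```

```bash
python3 -c "
from h import *
go(.4375,.0216,.104,122.35)"
```

```text
t6.65 h-82.4 q6 1.34 w0.013 tx -0.13 ty 0.09 tz 0.38 roll -24.8 F [-0.2 12.1  9.6] p [0.4387 0.0226 0.1078]
```

Request:
servo_tool:
  motion:
    - {"tx": 0, "ty": 0, "tz": 0, "roll": -8, "gripper": 0.95}
    - {"tx": 0, "ty": 0, "tz": 0, "roll": -16, "gripper": 0.95}
    - {"tx": 0, "ty": 0, "tz": 0, "roll": -24.8, "gripper": 0.95}
    - {"tx": 0, "ty": 0, "tz": 0, "roll": -24.8, "gripper": 0.95}
    - {"tx": 0, "ty": 0, "tz": 0, "roll": -24.8, "gripper": 0.95}
    - {"tx": 0, "ty": 0, "tz": 0, "roll": -24.8, "gripper": 0.95}
    - {"tx": 0, "ty": 0, "tz": 0, "roll": -24.8, "gripper": 0.3}
    - {"tx": 0, "ty": 0, "tz": 0, "roll": -24.8, "gripper": 0.3}
    - {"tx": 0, "ty": 0, "tz": 0, "roll": -24.8, "gripper": 0.3}
    - {"tx": 0, "ty": 0, "tz": -5, "roll": -24.8, "gripper": 0.3}
    - {"tx": 0, "ty": 0, "tz": -9.5, "roll": -24.8, "gripper": 0.3}
    - {"tx": 0, "ty": 0, "tz": -9.5, "roll": -24.8, "gripper": 0.3}

```text
t: 8.15
ee_pos: [0.4393, 0.0215, 0.2039]
eef_rot: [0.96, 0.279, 0.003, 0.001]
contact_force: [-0.6, 1.5, -1.1]
grip_width: 0.0596
gripper_force: 0.0
```

```bash
python3 - <<'E'
from h import *
go(.4644,.118,.2,-12.65)
s=snap("top"); W=cloud(s); z=W[...,2]
cv2.imwrite("pics/c2.png",cv2.resize(cv2.convertScaleAbs(s["img"][195:285,185:315,::-1],alpha=1.6),None,fx=6,fy=6,interpolation=cv2.INTER_CUBIC))
for c in((210,232),(278,249)):
    roi=np.zeros(z.shape,bool); roi[c[1]-17:c[1]+17,c[0]-17:c[0]+17]=1
    m=roi&(z>.115)&(z<.142); p=W[m][:,:2]; print(m.sum(),cv2.minAreaRect(p.astype(np.float32)*1000))
E
```

```text
t8.15 h-57.6 q6 0.90 w0.060 tx 7.28 ty -6.81 tz 0.40 roll -45.0 F [-0.6  1.5 -1.1] p [0.4393 0.0215 0.2039]
123 ((481.5243225097656, 216.28265380859375), (14.71652603149414, 59.848751068115234), 32.8401985168457)
0 ((0.0, 0.0), (0.0, 0.0), 0.0)
```

View pics/c2.png

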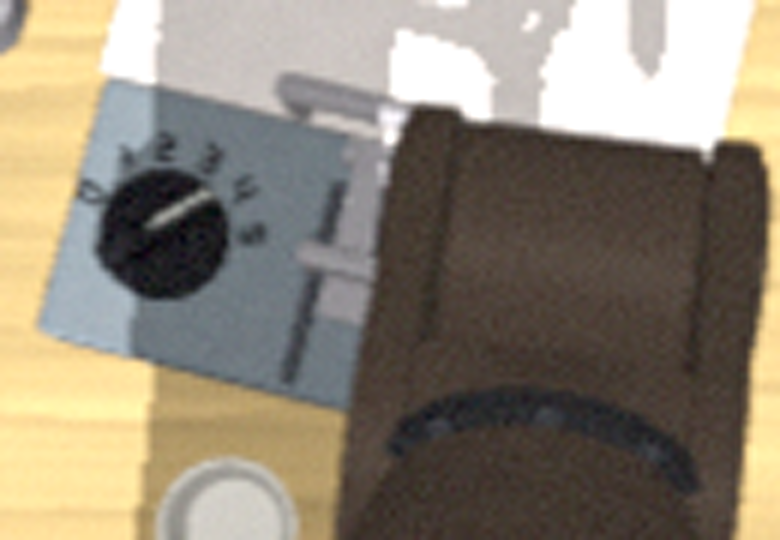

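The left dial's bar lies at -57.2° in the world, so it reads 119.5° against a target of 120°. The arm hides the right dial, so I'll check it by drawing the bolt.

Request:
servo_tool:
  motion:
    - {"tx": 3.5, "ty": -3.4, "tz": 0, "roll": -15, "gripper": 0.3}
    - {"tx": 7.3, "ty": -6.8, "tz": 0, "roll": -30, "gripper": 0.3}
    - {"tx": 7.3, "ty": -6.8, "tz": 0, "roll": -45, "gripper": 0.3}
    - {"tx": 7.3, "ty": -6.8, "tz": 0, "roll": -45, "gripper": 0.3}
    - {"tx": 7.3, "ty": -6.8, "tz": 0, "roll": -45, "gripper": 0.3}
    - {"tx": 7.3, "ty": -6.8, "tz": 0, "roll": -45, "gripper": 0.3}
    - {"tx": 7.3, "ty": -6.8, "tz": 0, "roll": -45, "gripper": 0.3}

```text
t: 9.07
ee_pos: [0.4634, 0.1181, 0.2011]
eef_rot: [0.781, 0.624, -0.0, -0.0]
contact_force: [-0.8, 0.8, -0.2]
grip_width: 0.0601
gripper_force: 0.0
```

```bash
python3 - <<'E'
from h import *
go(.4644,.118,.112,-12.65)
s=snap("wrist"); cv2.imwrite("pics/w2.png",s['img'][...,::-1])
E
```

```text
t9.07 h-12.8 q6 0.33 w0.060 tx 0.02 ty 0.10 tz 8.91 roll -0.1 F [-0.8  0.8 -0.2] p [0.4634 0.1181 0.2011]
```

View pics/w2.png

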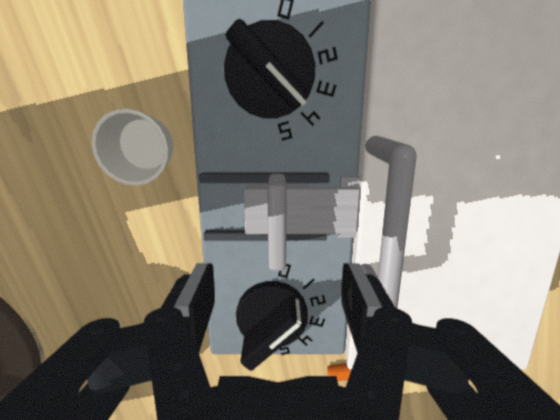

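The left dial's line points at 4, and the plate (column 277) is centred between the fingers. I'll lower and grip.

Request:
servo_tool:
  motion:
    - {"tx": 0, "ty": 0, "tz": 5, "roll": 0, "gripper": 0.3}
    - {"tx": 0, "ty": 0, "tz": 8.9, "roll": 0, "gripper": 0.3}
    - {"tx": 0, "ty": 0, "tz": 8.9, "roll": 0, "gripper": 0.3}
    - {"tx": 0, "ty": 0, "tz": 8.9, "roll": 0, "gripper": 0.95}
    - {"tx": 0, "ty": 0, "tz": 8.9, "roll": 0, "gripper": 0.95}
    - {"tx": 0, "ty": 0, "tz": 8.9, "roll": 0, "gripper": 0.95}
    - {"tx": 0, "ty": 0, "tz": 8.9, "roll": 0, "gripper": 0.95}
    - {"tx": 0, "ty": -1, "tz": 8.9, "roll": 0, "gripper": 0.95}
    - {"tx": 0, "ty": -1, "tz": 8.9, "roll": 0, "gripper": 0.95}
    - {"tx": 0, "ty": -1, "tz": 8.9, "roll": 0, "gripper": 0.95}
  newtons: 40

```text
t: 10.38
ee_pos: [0.4539, 0.1206, 0.1136]
eef_rot: [0.781, 0.625, 0.001, 0.0]
contact_force: [-2.4, 0.1, 9.2]
grip_width: 0.0111
gripper_force: 40.9
```

```bash
python3 - <<'E'
from h import *
p=B-.136*X; go(p[0]-.0,p[1],.112,-12.65)
E
```

```text
t10.38 h-12.6 q6 0.34 w0.011 tx 0.02 ty -1.92 tz 0.16 roll 0.0 F [-2.4  0.1  9.2] p [0.4539 0.1206 0.1136]
```

The bolt slides freely, which means both dials are on the code. I'll draw it to the stop.

Request:
servo_tool:
  motion:
    - {"tx": 0, "ty": -1, "tz": 0, "roll": 0, "gripper": 0.95}
    - {"tx": 0, "ty": -1.8, "tz": 0, "roll": 0, "gripper": 0.95}
    - {"tx": 0, "ty": -2.2, "tz": 0, "roll": 0, "gripper": 0.95}
    - {"tx": 0, "ty": -2.2, "tz": 0, "roll": 0, "gripper": 0.95}
    - {"tx": 0, "ty": -2.2, "tz": 0, "roll": 0, "gripper": 0.95}

```text
t: 11.0
ee_pos: [0.4337, 0.1252, 0.1136]
eef_rot: [0.781, 0.625, 0.002, 0.001]
contact_force: [3.4, -2.9, 5.9]
grip_width: 0.0114
gripper_force: 41.1
```

```bash
python3 - <<'E'
from h import *
p=B-.136*X; go(p[0]-.0,p[1],.112,-12.65)
E
```

```text
t11.00 h-12.6 q6 0.36 w0.011 tx 0.02 ty 0.15 tz 0.17 roll 0.0 F [ 3.4 -2.9  5.9] p [0.4337 0.1252 0.1136]
```

Request:
servo_tool:
  motion:
    - {"tx": 0, "ty": -0.3, "tz": 0, "roll": 0, "gripper": 0.95}
    - {"tx": 0, "ty": -0.3, "tz": 0, "roll": 0, "gripper": 0.95}
    - {"tx": 0, "ty": -0.3, "tz": 0, "roll": 0, "gripper": 0.95}

```text
t: 11.38
ee_pos: [0.4335, 0.1253, 0.1137]
eef_rot: [0.781, 0.625, 0.004, 0.003]
contact_force: [18.1, -11.5, -4.3]
grip_width: 0.0113
gripper_force: 40.1
```

The force rose to 18 N without further travel, so the bolt is at its stop. I'll release it and go to the handle.

Request:
servo_tool:
  motion:
    - {"tx": 0, "ty": 0.3, "tz": 0, "roll": 0, "gripper": 0.3}
    - {"tx": 0, "ty": 0.3, "tz": 0, "roll": 0, "gripper": 0.3}
    - {"tx": 0, "ty": 0.3, "tz": 0, "roll": 0, "gripper": 0.3}
    - {"tx": 0, "ty": 0.3, "tz": -5, "roll": 0, "gripper": 0.3}
    - {"tx": 0, "ty": 0.3, "tz": -10, "roll": 0, "gripper": 0.3}
    - {"tx": 0, "ty": 0.3, "tz": -12, "roll": 0, "gripper": 0.3}
    - {"tx": 0, "ty": 5, "tz": -12, "roll": 0, "gripper": 0.3}
    - {"tx": 0, "ty": 10, "tz": -12, "roll": 0, "gripper": 0.3}
    - {"tx": 0, "ty": 10, "tz": -12, "roll": 0, "gripper": 0.3}
    - {"tx": 0, "ty": 10, "tz": -12, "roll": 0, "gripper": 0.3}

```text
t: 12.62
ee_pos: [0.5261, 0.1041, 0.2319]
eef_rot: [0.781, 0.625, -0.001, -0.0]
contact_force: [0.2, -0.1, 0.1]
grip_width: 0.06
gripper_force: 0.0
```

```bash
python3 - <<'E'
from h import *
go(.5333,.1026,.141,-12.65)
s=snap("wrist"); cv2.imwrite("pics/w3.png",s['img'][...,::-1])
E
```

```text
t12.62 h-12.6 q6 0.29 w0.060 tx 0.01 ty 0.75 tz 9.09 roll 0.0 F [ 0.2 -0.1  0.1] p [0.5261 0.1041 0.2319]
```

View pics/w3.png

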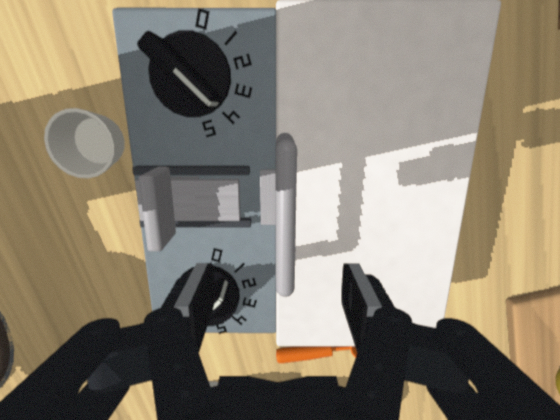

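The bolt is drawn, at about (155, 205), with its tongue clear of the lid. The handle lies at column 286 against the grip centre at 278, which agrees with the 7.5 mm shift. I'll grip it.

Request:
servo_tool:
  motion:
    - {"tx": 0, "ty": 0.75, "tz": 4, "roll": 0, "gripper": 0.4}
    - {"tx": 0, "ty": 0.75, "tz": 9.1, "roll": 0, "gripper": 0.4}
    - {"tx": 0, "ty": 0.75, "tz": 9.1, "roll": 0, "gripper": 0.4}
    - {"tx": 0, "ty": 0.75, "tz": 9.1, "roll": 0, "gripper": 0.95}
    - {"tx": 0, "ty": 0.75, "tz": 9.1, "roll": 0, "gripper": 0.95}
    - {"tx": 0, "ty": 0.75, "tz": 9.1, "roll": 0, "gripper": 0.95}
    - {"tx": 0, "ty": 0.75, "tz": 9.1, "roll": 0, "gripper": 0.95}
    - {"tx": 0, "ty": 0.75, "tz": 9.1, "roll": 0, "gripper": 0.95}
  newtons: 30

```text
t: 13.68
ee_pos: [0.5314, 0.1033, 0.1433]
eef_rot: [0.781, 0.625, -0.001, -0.002]
contact_force: [-17.4, 5.9, 16.4]
grip_width: 0.0129
gripper_force: 30.3
```

```bash
python3 - <<'E'
from h import *
go(.5333,.1026,.141,-12.65)
for a in range(0,97,6):
    c,s=np.cos(np.radians(a)),np.sin(np.radians(a)); print(a,"ty %.1f tz %.1f"%((-.155*c+.065*s+.155)*100,-(.155*s+.065*c-.065)*100))
E
```

```text
t13.68 h-12.6 q6 0.29 w0.013 tx -0.03 ty 0.21 tz 0.23 roll 0.0 F [-17.4   5.9  16.4] p [0.5314 0.1033 0.1433]
0 ty 0.0 tz -0.0
6 ty 0.8 tz -1.6
12 ty 1.7 tz -3.1
18 ty 2.8 tz -4.5
24 ty 4.0 tz -5.7
30 ty 5.3 tz -6.9
36 ty 6.8 tz -7.9
42 ty 8.3 tz -8.7
48 ty 10.0 tz -9.4
54 ty 11.6 tz -9.9
60 ty 13.4 tz -10.2
66 ty 15.1 tz -10.3
72 ty 16.9 tz -10.2
78 ty 18.6 tz -10.0
84 ty 20.3 tz -9.6
90 ty 22.0 tz -9.0
96 ty 23.6 tz -8.2
```

The handle sits about 2 mm closer than commanded, so I'll carry a -0.2 offset in ty and tz. First half of the arc:

Request:
servo_tool:
  motion:
    - {"tx": 0, "ty": -0.2, "tz": -0.2, "roll": 0, "gripper": 0.95}
    - {"tx": 0, "ty": 0.6, "tz": -1.8, "roll": 0, "gripper": 0.95}
    - {"tx": 0, "ty": 1.5, "tz": -3.3, "roll": 0, "gripper": 0.95}
    - {"tx": 0, "ty": 2.6, "tz": -4.7, "roll": 0, "gripper": 0.95}
    - {"tx": 0, "ty": 3.8, "tz": -5.9, "roll": 0, "gripper": 0.95}
    - {"tx": 0, "ty": 5.1, "tz": -7.1, "roll": 0, "gripper": 0.95}
    - {"tx": 0, "ty": 6.6, "tz": -8.1, "roll": 0, "gripper": 0.95}
    - {"tx": 0, "ty": 8.1, "tz": -8.9, "roll": 0, "gripper": 0.95}
    - {"tx": 0, "ty": 8.1, "tz": -8.9, "roll": 0, "gripper": 0.95}

```text
t: 14.8
ee_pos: [0.6138, 0.0849, 0.234]
eef_rot: [0.781, 0.625, 0.002, 0.001]
contact_force: [-5.6, 0.7, 15.1]
grip_width: 0.0125
gripper_force: 30.9
```

```bash
python3 - <<'E'
from h import *
H=B+.12*X; R=.1681; a0=np.arctan2(65,155)
for d in (42,90,92):
    a=a0+np.radians(d); p=H-R*np.cos(a)*X; go(p[0],p[1],.095+R*np.sin(a)-.017,-12.65)
E
```

```text
t14.80 h-12.6 q6 0.25 w0.012 tx -0.00 ty 0.12 tz 0.40 roll 0.0 F [-5.6  0.7 15.1] p [0.6138 0.0849 0.234 ]
t14.80 h-12.6 q6 0.25 w0.012 tx -0.01 ty 13.79 tz 0.15 roll 0.0 F [-5.6  0.7 15.1] p [0.6138 0.0849 0.234 ]
t14.80 h-12.6 q6 0.25 w0.012 tx -0.01 ty 14.33 tz 0.39 roll 0.0 F [-5.6  0.7 15.1] p [0.6138 0.0849 0.234 ]
```

Request:
servo_tool:
  motion:
    - {"tx": 0, "ty": 1.7, "tz": -1.0, "roll": 0, "gripper": 0.95}
    - {"tx": 0, "ty": 3.3, "tz": -1.5, "roll": 0, "gripper": 0.95}
    - {"tx": 0, "ty": 5.1, "tz": -1.8, "roll": 0, "gripper": 0.95}
    - {"tx": 0, "ty": 6.8, "tz": -1.9, "roll": 0, "gripper": 0.95}
    - {"tx": 0, "ty": 8.6, "tz": -1.8, "roll": 0, "gripper": 0.95}
    - {"tx": 0, "ty": 8.6, "tz": -1.8, "roll": 0, "gripper": 0.95}

```text
t: 15.55
ee_pos: [0.6985, 0.0658, 0.2505]
eef_rot: [0.781, 0.625, 0.002, 0.001]
contact_force: [2.7, 0.5, 4.4]
grip_width: 0.0128
gripper_force: 31.5
```

```bash
python3 - <<'E'
from h import *
H=B+.12*X; R=.1681; a0=np.arctan2(65,155)
for d in (72,90):
    a=a0+np.radians(d); p=H-R*np.cos(a)*X; go(p[0],p[1],.095+R*np.sin(a)-.017,-12.65)
E
```

```text
t15.55 h-12.6 q6 0.22 w0.013 tx 0.01 ty 0.01 tz 0.50 roll 0.0 F [2.7 0.5 4.4] p [0.6985 0.0658 0.2505]
t15.55 h-12.6 q6 0.22 w0.013 tx 0.01 ty 5.11 tz 1.77 roll 0.0 F [2.7 0.5 4.4] p [0.6985 0.0658 0.2505]
```

Request:
servo_tool:
  motion:
    - {"tx": 0, "ty": 1.7, "tz": 0.2, "roll": 0, "gripper": 0.95}
    - {"tx": 0, "ty": 3.4, "tz": 0.6, "roll": 0, "gripper": 0.95}
    - {"tx": 0, "ty": 5.1, "tz": 1.2, "roll": 0, "gripper": 0.95}
    - {"tx": 0, "ty": 5.1, "tz": 1.2, "roll": 0, "gripper": 0.95}
    - {"tx": 0, "ty": 5.1, "tz": 1.2, "roll": 0, "gripper": 0.95}

```text
t: 16.18
ee_pos: [0.7475, 0.0547, 0.2381]
eef_rot: [0.781, 0.625, 0.001, 0.001]
contact_force: [5.7, -0.4, 5.8]
grip_width: 0.0129
gripper_force: 31.2
```

```bash
python3 - <<'E'
from h import *
H=B+.12*X; R=.1681; a0=np.arctan2(65,155)
a=a0+np.pi/2; p=H-R*np.cos(a)*X; go(p[0],p[1],.095+R*np.sin(a)-.017,-12.65)
s=snap("scene"); cv2.imwrite("pics/s3.png",s['img'][...,::-1])
E
```

```text
t16.18 h-12.6 q6 0.21 w0.013 tx 0.02 ty 0.09 tz 0.51 roll 0.0 F [ 5.7 -0.4  5.8] p [0.7475 0.0547 0.2381]
```

View pics/s3.png

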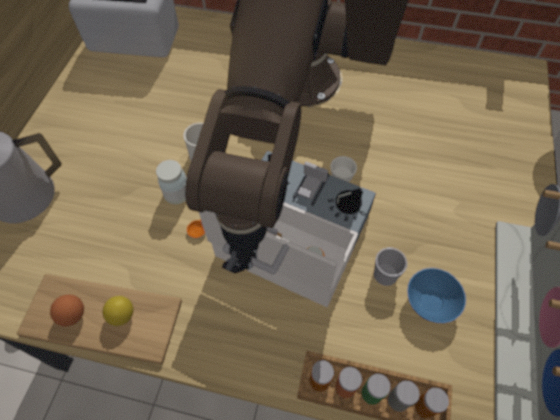

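The lid stands edge-on with the interior showing, and the gripper is on the far-side handle at about (240, 265). I'll release with a small opening, because the lid's face is 48 mm from the bar, then rise.

Request:
servo_tool:
  motion:
    - {"tx": 0, "ty": 0, "tz": 0, "roll": 0, "gripper": 0.55}
    - {"tx": 0, "ty": 0, "tz": 0, "roll": 0, "gripper": 0.55}
    - {"tx": 0, "ty": 0, "tz": 0, "roll": 0, "gripper": 0.55}
    - {"tx": 0, "ty": 0, "tz": -3, "roll": 0, "gripper": 0.55}
    - {"tx": 0, "ty": 0, "tz": -6, "roll": 0, "gripper": 0.55}
    - {"tx": 0, "ty": 0, "tz": -11, "roll": 0, "gripper": 0.55}
    - {"tx": 0, "ty": 0, "tz": -14, "roll": 0, "gripper": 0.55}
    - {"tx": 0, "ty": 0, "tz": -14, "roll": 0, "gripper": 0.55}
    - {"tx": 0, "ty": 0, "tz": -14, "roll": 0, "gripper": 0.55}

```text
t: 17.35
ee_pos: [0.7467, 0.0547, 0.375]
eef_rot: [0.781, 0.625, -0.001, -0.001]
contact_force: [0.4, 0.1, -0.1]
grip_width: 0.0384
gripper_force: 0.0
```

Request:
servo_tool:
  motion:
    - {"tx": 0, "ty": -6, "tz": 0, "roll": 0, "gripper": 0.55}
    - {"tx": 0, "ty": -12, "tz": 0, "roll": 0, "gripper": 0.55}
    - {"tx": 10, "ty": -18, "tz": 0, "roll": 0, "gripper": 0.55}
    - {"tx": 20, "ty": -18, "tz": 0, "roll": 0, "gripper": 0.55}
    - {"tx": 30, "ty": -18, "tz": 0, "roll": 0, "gripper": 0.55}
    - {"tx": 30, "ty": -18, "tz": 0, "roll": 0, "gripper": 0.55}
    - {"tx": 30, "ty": -18, "tz": 0, "roll": 0, "gripper": 0.55}
    - {"tx": 30, "ty": -18, "tz": 0, "roll": 0, "gripper": 0.55}
    - {"tx": 30, "ty": -18, "tz": 0, "roll": 0, "gripper": 0.55}
    - {"tx": 30, "ty": -18, "tz": 0, "roll": 0, "gripper": 0.55}

```text
t: 18.6
ee_pos: [0.637, 0.3855, 0.3763]
eef_rot: [0.781, 0.625, -0.0, 0.0]
contact_force: [-0.0, 0.4, 0.8]
grip_width: 0.0383
gripper_force: 0.0
```

```bash
python3 - <<'E'
from h import *
import pickle
st=manip.read_state(); print(st["t"],st["ee_pos"])
s=snap("top"); W=cloud(s); z=W[...,2]; cv2.imwrite("pics/t4.png",s['img'][...,::-1])
for n,c in(("L",(210,232)),("R",(278,249)),("bolt",(243,244))):
    roi=np.zeros(z.shape,bool); roi[c[1]-15:c[1]+15,c[0]-15:c[0]+15]=1
    m=roi&(z>.115)&(z<.155); l,lab,stt,_=cv2.connectedComponentsWithStats(m.astype(np.uint8)); m=lab==1+np.argmax(stt[1:,4])
    r=cv2.minAreaRect(W[m][:,:2].astype(np.float32)*1000); print(n,r,(np.array(r[0])/1000-B)@X)
s=snap("scene")
for q,nm in((s,"scene"),):
    W=cloud(q)-np.array([B[0],B[1],0]); bx=W[...,:2]@X; by=W[...,:2]@Y; zz=W[...,2]
    for a,b in((.12,.15),(.15,.18),(.18,.21),(.21,.24),(.24,.27)):
        m=(abs(by)<.13)&(bx>.05)&(bx<.22)&(zz>a)&(zz<b)
        if m.sum(): print(a,m.sum(),np.percentile(bx[m],[5,50,95]).round(3))
E
```

```text
18.6 [0.63704296 0.3855439  0.3762955 ]
L ((481.67230224609375, 216.20310974121094), (15.477293968200684, 59.78874206542969), 33.3318977355957) -0.11063366130356668
R ((437.7927551269531, 21.83785057067871), (59.7318115234375, 13.794480323791504), 32.282108306884766) -0.11088309509366197
bolt ((435.24755859375, 124.40861511230469), (59.772605895996094, 12.121097564697266), 77.05655670166016) -0.1358289742974127
0.12 509 [0.128 0.129 0.13 ]
0.15 579 [0.128 0.129 0.13 ]
0.18 627 [0.129 0.13  0.131]
0.21 683 [0.129 0.13  0.131]
0.24 1853 [0.121 0.13  0.191]
```

View pics/t4.png

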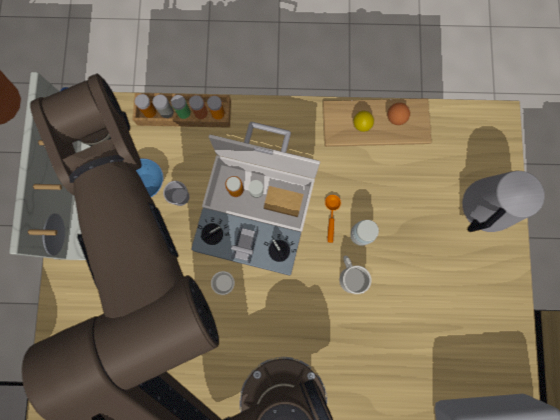

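The lid is upright, with its far face at a constant x of about 0.13 m over its whole height. The dials read 119° and 30°, the bolt is drawn 30 mm, and the bystanders haven't moved. Handing in.

```bash
python3 -c "
from plant import manip
print(manip.sign_off())"
```

```text
the job is handed in; nothing more can be done
None
```

The lock box is open and handed in at about 18.7 s: dials on 4 and 1, bolt fully drawn, lid standing upright, the gripper clear of the box, and nothing else on the counter visibly moved.

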